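Pin the reaming fixture and present the cast lever over it

ROBOT

A 6-joint arm with a two-finger parallel gripper is mounted at the origin on the work surface; the furniture and walls round the work are solid. World frame = base frame: x ahead of the robot, y to its left, z up, the work surface at z = 0. Lengths are in mm, angles in rad, forces in N, time in s.
With the tool pointing down it reaches from about 350 to 850 mm from the base axis. Payload 8.1 kg.
Tool frame: the origin (TCP) lies at the very end of the fingers, on their centre line; the grasp point (between the pads) lies 19 mm behind it; z points along the fingers, y is the direction in which the jaws open and shut (so a half turn about z gives the same grasp; the last joint's range is limited). The gripper opens to 93 mm and grips with 3 to 60 N. Pads are 15 mm wide; open, the fingers measure 128 mm over their backs; the gripper's body (75 mm by 188 mm) begins 65 mm behind the grasp point.
Start: joints at [1.162, 0.13, 1.488, -0, 1.523, -0.085], TCP at [190.881, 568.832, 196.935] pointing down, gripper open.
Joint ranges: [-2.96, 2.96], [-0.89, 2.26], [0.02, 2.5], [-1.34, 4.48], [0, 2.73], [-2.66, 2.66]. Speed limits (rad/s): [2.39, 2.39, 2.79, 3.14, 3.14, 3.14].

INTERFACE

Orientations are given as a rotation vector (axis times angle).
In Python, from bench import manip gives the robot as it stands.
- The arm moves only by the tool step_arm, never from a script. Its argument "deltas" is a list of rows, each an object of numbers: "claw": the opening, from -1 (shut) to 1 (fully open); "x", "y", "z": the shift along the tool's x, y, z in m; "ax", "ay", "az": the turn, a rotation vector about the tool's x, y, z in degrees. In form: [{"claw": .., "x": .., "y": .., "z": .., "ax": .., "ay": .., "az": ..}, ...]. A call has 1 to 12 rows; each row shifts and turns the pose as measured when the row begins, along the tool's axes as they then stand; what a row does not reach is not made up. A row lasts 1/8 s, in which the tool goes at most 62.5 mm and 10.7 degrees, less where a joint would pass 70% of its speed; a pose out of reach is approached as far as the arm can. A call is refused whole if a number of a shift passes 0.0625 or a number of a turn 10.7, either way. A call with a gripper value outside its range is refused whole. The fingers move at their own pace and stop on an object; "grip_force" is the grip in N (left out, the last holds). Time passes only in rows, so rows that do not move let the fingers close. It gives the time, the measured TCP pose, the force and the opening at its end, in the units of the state.
- manip.get_obs(): the state, without advancing time (a new reading comes with each control period).
- manip.capture(name): name is "scene" or "top"; returns the picture (400x640x3 uint8, red, green, blue); there is no depth.
- manip.camera_params(name): a dict with "intrinsics" (3x3 intrinsics, pixels), "dist" ([k1, k2, p1, p2, k3] as OpenCV has them; the pictures are not rectified), "T" (4x4, takes a point from camera to world coordinates). Camera axes: x right, y up, looking along -z (the intrinsics and any distortion apply to the point x, -y, -z); pixel columns grow to the right and rows downward; lengths in mm; the calibration is good to about 2 mm. A picture is of the moment at which its call begins. camera_params takes no time and is no camera call.
- manip.job_done(): hands the job in, once; it reports no verdict.
The state is a dict: "time_s": time; "joint_pos": joint angles; "qvel": joint speeds; "effort": joint torques, N m; "eef_pos": TCP position; "eef_rot": TCP orientation; "wrist_force": force on the tool from outside, world axes, zero at the start; "ft_torque": the same for the moment, N m; "grip_width": opening from 0.0 (shut) to 1.0 (fully open).
Only numpy, scipy, OpenCV 4.12 (cv2) and the standard library are available. Lean on these libraries where they do the work, as an engineer would, in place of code of your own. Each camera call takes 0.05 s, during which the arm holds its last target. There are 200 camera calls.

TASK

Take the slimmer of the two shouldered locating pins out of the wooden stand, put its shank into the bush of the reaming fixture until the collar sits flat on the steel block, and let go of it. Then lift the cast lever level by its balance point on the straight part of the arm and bring it over the fixture, hub bore centred over the pin and small eye over the rest post between the two stop pins, with 10 to 30 mm of air between the pin's top and the lever so that I can slip a thrust washer on. Finish while still holding it there, level, still and touching nothing else; do not put it down or let go, and leave the thicker pin and the other things on the table where they are.

Things in the scene. Friction and masses are not known exactly. Their poses are not given: they have to be found in the camera images.
- fixture: Reaming fixture screwed to the worktop: plywood base 260 x 110 x 18 mm, origin at the centre of its underside, z up, x along its length. At x = -89 mm a steel block 62 x 62 mm, top 52 mm above the worktop, with the bush in its middle; at x = +89, y = +24 mm the rest post. Nothing on it stands higher than 72 mm.
- bush_mouth (a point): Centre of the bush's mouth in the top face of the fixture's steel block (z = 52 mm). Upright hole 11.5 mm in diameter with a 2.5 mm lead-in chamfer, 34 mm deep (the slim pin's shank is 30 mm long). Axes as the fixture's.
- eye_rest (a point): Centre of the top of the rest post (16 mm diameter, z = 58 mm), where the lever's small eye belongs when the lever sits on the pin's collar; 178 mm in x and 24 mm in y from the bush. An upright 8 mm stop pin stands 23 mm to either side of it in y (tops at z = 72 mm). Axes as the fixture's.
- pin_stand: Wooden pin stand, 60 x 130 x 40 mm, fixed to the worktop; origin at the centre of its underside, z up, y along its length. Two 19 mm holes, 36 mm deep, at y = -34 and +34 mm hold the two pins; which pin is in which hole changes. Overhead, a small lamp holder hangs at world x = 0.12, y = 0.19 m, its lower end 0.83 m above the worktop: keep a raised elbow clear of it.
- slim_pin: Slimmer shouldered pin, plain steel, 95 g, 68 mm long, upright in one hole of the stand; z up its axis, origin at the shank's lower end. Shank 10 mm diameter, tapered nose; collar 28 mm diameter from 30 to 36 mm above the origin; spigot 16 mm diameter from 36 to 68 mm (grip this, from above). In the stand the collar rests on the stand's top, 40 mm above the worktop.
- slim_pin_collar (a point): On the slim pin's axis, at the underside of its collar (30 mm above the pin's origin). It coincides with bush_mouth when the pin is home.
- slim_pin_top (a point): On the slim pin's axis, at the top of its spigot (68 mm above the pin's origin, 38 mm above the collar's underside). Axes as the pin's.
- thick_pin: The thicker locating pin in the other hole, to be left alone: 68 mm long, shank 16 mm, collar 34 mm, spigot 24 mm in diameter; origin at the lower end of its shank, z up. It does not fit the bush.
- lever: Dark cast-iron offset lever, 0.6 to 0.85 kg, lying flat on the saw table (z = 3.5 mm) at the robot's right. z up; origin in the plane of its underside, directly below its balance point (within 2 mm). x runs along the straight arm from hub to eye. The straight arm is 18 mm wide in y, 8 to 29 mm above the underside, from the hub to x = 44 mm; gripped across it at x = 0 the lever hangs level.
- lever_bore (a point): Centre of the hub's 18 mm through bore in the plane of the lever's underside (x = -56 mm, y = 0 in the lever's frame). The hub is 46 mm in diameter and 34 mm high, with a pinch lug on its -y side out to y = -46 mm. Axes as the lever's.
- lever_eye (a point): Centre of the small eye (31 mm diameter, 28 mm high, 12 mm hole) in the plane of the lever's underside: x = 122 mm, y = 24 mm in the lever's frame; the arm cranks sideways to it from x = 44 mm. Axes as the lever's.
- sanding_block: Bystander: brown sanding block, 64 x 113 x 32 mm, origin at the centre of its underside.
- spring_clamp: Bystander: orange spring clamp lying flat, 65 x 125 x 25 mm, origin at the centre of its underside.

How it is judged (in metres and radians):
On the way, in this order (a step that is already met when the one before it is completed fails the run):
1. the slim pin stands in the fixture's bush, collar flat on the block, and has been let go (horizontal distance between slim_pin_collar and bush_mouth below 0.003 m and z of slim_pin_collar in the frame of bush_mouth between -0.003 and 0.003 m and angle between slim_pin's own z axis and vertical below 0.05 rad and contact force between the fingers and slim_pin below 0.05 N), for 0.2 s.
2. the lever is lifted clear of the table, level, held at its balance point (height (world z) of lever above 0.06 m and angle between lever's own z axis and vertical below 0.1 rad and horizontal distance between the grasp point and lever below 0.02 m and contact force between the fingers and lever above 1 N), for 0.2 s.
At the end, for the whole second after the job is handed in: Slim pin home (axis and collar within 3 mm, upright), not touched. Lever held by the fingers within 20 mm of its balance point, level within 0.07 rad, at rest, touching neither pin nor fixture; bore within 8 mm and eye within 13 mm of their places seen from above; underside 7 to 35 mm above the pin (all of step 1 and horizontal distance between lever_bore and bush_mouth below 0.008 m and horizontal distance between lever_eye and eye_rest below 0.013 m and z of lever_bore in the frame of slim_pin_top between 0.007 and 0.035 m and angle between lever's own z axis and vertical below 0.07 rad and horizontal distance between the grasp point and lever below 0.02 m and contact force between the fingers and lever above 1 N and contact force between lever and fixture below 0.2 N and contact force between lever and slim_pin below 0.2 N and linear speed of lever below 0.02 m/s and angular speed of lever below 0.1 rad/s); the arm keeps its last pose, push and grip.
It fails at once if the sanding block is moved more than 25 mm (distance of sanding_block from where it was at the start of the episode above 0.025 m).
It fails at once if the spring clamp is moved more than 25 mm (distance of spring_clamp from where it was at the start of the episode above 0.025 m).
It fails at once if the thicker pin is moved more than 25 mm (distance of thick_pin from where it was at the start of the episode above 0.025 m).
It fails at once if the lever is tipped steeply (more than 0.35 rad) (angle between lever's own z axis and vertical above 0.35 rad).
It also fails if it takes over 51 s, if anything falls off the work surface, if the arm or the gripper's body presses on something with over 40 N, if the wrist force passes 120 N, or if a joint passes its speed limit or range.

## Working session

There is one attempt and no reset: what is moved stays moved. The work goes in short steps, Python scripts to look and compute and a tool call to move; the robot and the scene stay as the last step left them, time stands still between calls to the robot, and variables do not carry over. Pictures are saved under pics/ and viewed, on a budget of 10 in all, crops included, one or two more only if the job needs it, and the job is handed in when it is done.

Besides the shell and the picture viewer there is one more tool, called after "Emit:" as name(argument=value, ...) on one line, values as JSON. step_arm: Moves the arm, as the interface text tells. Its arguments: {"type":"object","properties":{"deltas":{"type":"array"},"grip_force":{"type":"number"}},"required":["deltas"]}

```bash
mkdir -p pics; ls; python3 - <<'E'
from bench import manip
import cv2, numpy as np
o=manip.get_obs()
print({k:np.round(v,3) for k,v in o.items()})
for n in("scene","top"):
    im=manip.capture(n); cv2.imwrite(f"pics/{n}0.png",im[...,::-1])
    p=manip.camera_params(n); print(n,np.round(p["intrinsics"],2),p["dist"],np.round(p["T"],4))
E
```

```text
pics
{'time_s': np.float64(0.0), 'joint_pos': array([ 1.162,  0.131,  1.489, -0.   ,  1.523, -0.085]), 'qvel': array([ 0.001, -0.001, -0.   ,  0.002,  0.001, -0.001]), 'effort': array([ 1.0000e-03, -5.5983e+01, -4.9177e+01,  7.7000e-02,  3.5000e-02,
       -0.0000e+00]), 'eef_pos': array([190.656, 568.26 , 195.907]), 'eef_rot': array([-5.06e-01, -3.10e+00,  3.00e-03]), 'wrist_force': array([-0.913,  0.61 ,  0.799]), 'ft_torque': array([ 0.049, -0.004,  0.006]), 'grip_width': np.float64(0.999)}
scene [[493.63   0.   319.37]
 [  0.   493.63 195.08]
 [  0.     0.     1.  ]] [-0.00852153  0.          0.          0.          0.        ] [[ 8.8150000e-01  2.4890000e-01 -4.0140000e-01  2.0639600e+01]
 [-4.7220000e-01  4.7010000e-01 -7.4570000e-01 -1.0614489e+03]
 [ 3.1000000e-03  8.4680000e-01  5.3190000e-01  7.8385570e+02]
 [ 0.0000000e+00  0.0000000e+00  0.0000000e+00  1.0000000e+00]]
top [[365.61   0.   319.35]
 [  0.   365.61 192.56]
 [  0.     0.     1.  ]] [-0.06504504  0.          0.          0.          0.        ] [[-2.1200000e-02  9.6860000e-01 -2.4790000e-01  3.0507840e+02]
 [-9.9980000e-01 -2.1000000e-02  3.4000000e-03 -8.9645600e+01]
 [-1.9000000e-03  2.4790000e-01  9.6880000e-01  1.0572095e+03]
 [ 0.0000000e+00  0.0000000e+00  0.0000000e+00  1.0000000e+00]]
```

View pics/scene0.png

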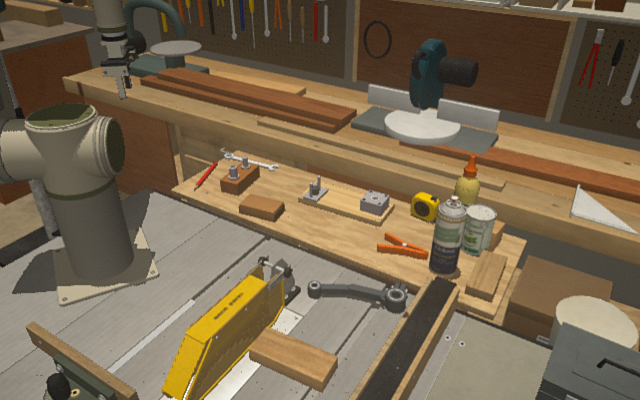

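View pics/top0.png

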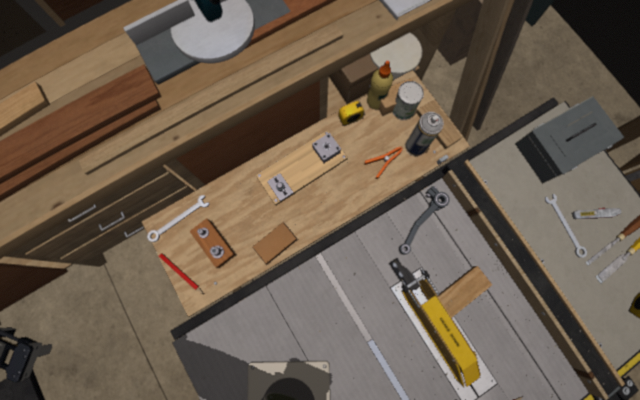

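The scene view shows the stand with both pins at about (240,175), the fixture at (345,198) and the lever at (360,292). In the top view the stand is at (212,243), the fixture's steel block at (326,147), its rest post at (280,187), the lever's hub at (440,200) and its eye at (407,248).

```bash
cat > h.py <<'E'
import numpy as np, cv2
from bench import manip
def ray(n,uv):
    p=manip.camera_params(n); T=np.array(p["T"])
    q=cv2.undistortPoints(np.array(uv,float).reshape(-1,1,2),np.array(p["intrinsics"]),np.array(p["dist"]))[:,0]
    d=np.c_[q[:,0],-q[:,1],-np.ones(len(q))]@T[:3,:3].T
    return T[:3,3],d
def plane(n,uv,z):
    c,d=ray(n,uv); return c+d*((z-c[2])/d[:,2])[:,None]
def proj(n,X):
    p=manip.camera_params(n); T=np.array(p["T"])
    X=(np.atleast_2d(X)-T[:3,3])@T[:3,:3]
    return cv2.projectPoints(X*[1,-1,-1],np.zeros(3),np.zeros(3),np.array(p["intrinsics"]),np.array(p["dist"]))[0][:,0]
def tri(uvA,uvB):
    (a,da),(b,db)=ray("scene",[uvA]),ray("top",[uvB]); da,db=da[0],db[0]
    s=np.linalg.lstsq(np.c_[da,-db],b-a,rcond=None)[0]
    P,Q=a+s[0]*da,b+s[1]*db; return (P+Q)/2,np.linalg.norm(P-Q)
E
python3 - <<'E'
from h import *
for nm,uv,z in [("stand",(212,243),40),("block",(326,147),52),("post",(280,187),58),("hub",(440,200),37),("eye",(407,248),31),("clamp",(385,160),20),("sand",(275,243),32)]:
    print(nm,np.round(plane("top",[uv],z)[0]))
t=cv2.imread("pics/top0.png"); s=cv2.imread("pics/scene0.png")
def crop(im,x,y,w,h,k): return cv2.resize(im[y:y+h,x:x+w],None,fx=k,fy=k,interpolation=cv2.INTER_CUBIC)
A=np.hstack([crop(t,180,210,66,66,6)[:396],crop(t,254,130,98,74,4)[:296].copy() if 0 else cv2.copyMakeBorder(crop(t,256,128,100,80,4),0,76,0,0,cv2.BORDER_CONSTANT)])
B=np.hstack([cv2.copyMakeBorder(crop(t,396,182,60,75,4)[:200*2],0,0,0,0,cv2.BORDER_CONSTANT)[:200]]) if 0 else None
C=np.hstack([crop(s,215,155,50,40,5),crop(s,295,170,105,50,5)[:200]])
C=C[:200,:796]; C=cv2.copyMakeBorder(C,0,0,0,796-C.shape[1],cv2.BORDER_CONSTANT)
cv2.imwrite("pics/c1.png",np.vstack([A[:,:796],C])); print(A.shape,C.shape)
L=np.hstack([crop(t,394,182,62,75,6),crop(s,300,270,115,50,3)[:0] if 0 else np.zeros((450,1,3),np.uint8),cv2.copyMakeBorder(crop(s,300,270,110,50,4),0,250,0,0,cv2.BORDER_CONSTANT)[:450,:424]])
cv2.imwrite("pics/c2.png",L);print(L.shape)
E
```

```text
stand [426. 210.  40.]
block [ 700. -116.   52.]
post [579.  18.  58.]
hub [ 536. -441.   37.]
eye [ 402. -335.   31.]
clamp [ 667. -293.   20.]
sand [424.  34.  32.]
(396, 796, 3) (200, 796, 3)
(450, 797, 3)
```

View pics/c1.png

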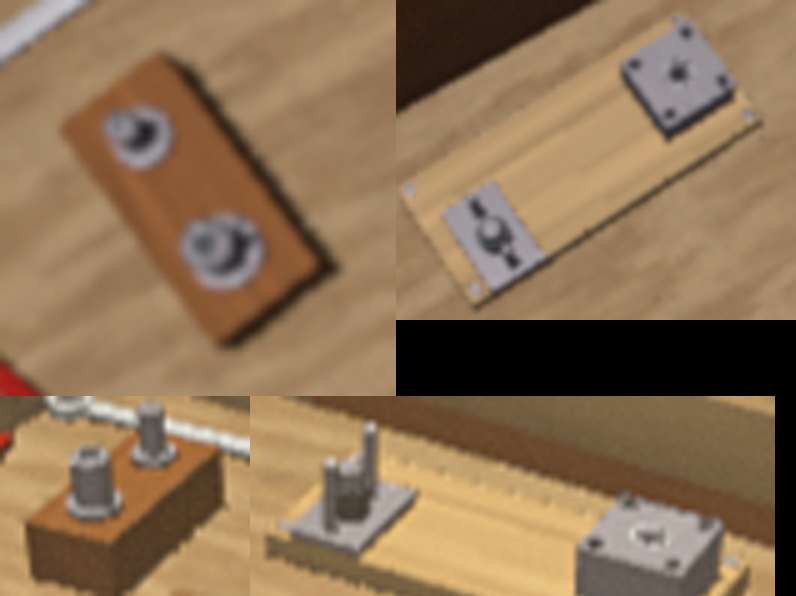

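View pics/c2.png

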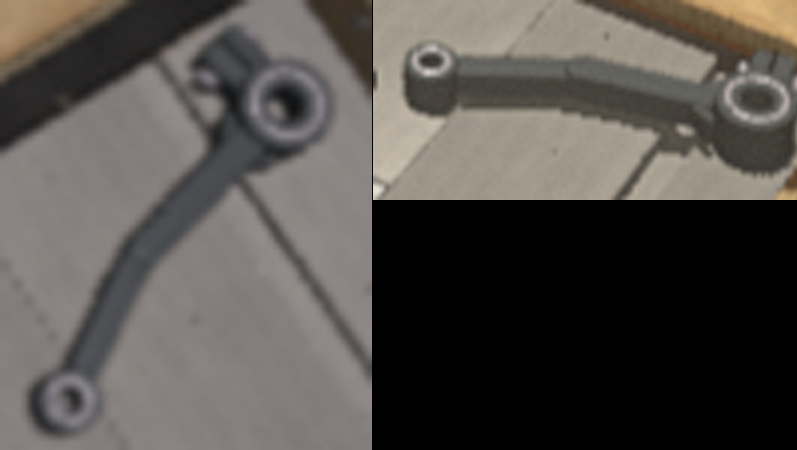

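The slim pin is in the upper-left hole of the stand in the top view, with its collar at about (203,233). The bush is at (326.4,145.7), the post at about (280,187), the hub at (441.5,199.5) and the eye at (405,249).

```bash
python3 - <<'E'
from h import *
P={"slimcollar":((245.1,166.1),(202.8,232.5),46),"sliptop":((245.0,157.4),(200.2,230.6),78),"thickcollar":((233.5,176),(216.5,251.2),46),
"bush":((374.9,197.6),(326.3,145.6),52),"post":((315.1,183.6),(280.0,186.2),58),"hub":((395.5,294),(441.1,199.1),37.5),"eye":((314.3,285.0),(404.7,248.6),31.5)}
for k,(a,b,z) in P.items():
    X,r=tri(a,b); print(k,np.round(plane("scene",[a],z)[0],1),np.round(plane("top",[b],z)[0],1),np.round(X,1),round(r,1))
# edges by mask: block top & stand contours in top
im=cv2.imread("pics/top0.png"); hsv=cv2.cvtColor(im,cv2.COLOR_BGR2HSV)
def quad(m,roi):
    x,y,w,h=roi; mm=np.zeros_like(m); mm[y:y+h,x:x+w]=m[y:y+h,x:x+w]
    c=max(cv2.findContours(mm,0,1)[0],key=cv2.contourArea); return cv2.minAreaRect(c),cv2.contourArea(c)
for nm,m,roi,z in [("block",((hsv[...,1]<50)&(hsv[...,2]>90)),(308,130,40,35),52),("stand",((hsv[...,1]>110)&(hsv[...,2]>75)&(hsv[...,0]<16)),(185,212,52,60),40),
   ("plate",((hsv[...,1]<50)&(hsv[...,2]>90)),(264,170,30,34),20),
   ("base",((hsv[...,1]>40)&(hsv[...,2]>165)),(255,130,92,74),18)]:
    r,a=quad(m.astype(np.uint8),roi); B=cv2.boxPoints(r); W=plane("top",B,z)[:,:2]
    print(nm,np.round(r[0],1),a,"ctr",np.round(W.mean(0),1),"sides",np.round([np.linalg.norm(W[1]-W[0]),np.linalg.norm(W[2]-W[1])],1),"yaw",[round(float(np.degrees(np.arctan2(*(W[i+1]-W[i])[::-1]))),1) for i in(0,1)])
E
```

```text
slimcollar [453.8 229.5  46. ] [455.5 235.5  46. ] [456.2 236.8  41.8] 0.1
sliptop [454.6 225.5  78. ] [456.1 232.6  78. ] [457.1 234.   73.4] 0.7
thickcollar [401.  187.9  46. ] [402.8 194.4  46. ] [403.3 195.6  41.4] 0.2
bush [ 702.5 -118.8   52. ] [ 704.2 -116.6   52. ] [ 704.6 -116.5   50.2] 0.6
post [586.8  16.5  58. ] [581.8  18.   58. ] [584.4  17.3  57.5] 5.1
hub [ 539.5 -445.6   37.5] [ 538.9 -444.    37.5] [ 539.7 -444.6   36.4] 1.2
eye [ 401.1 -332.5   31.5] [ 400.4 -328.6   31.5] [ 401.6 -329.6   28.7] 1.8
block [325.9 145.8] 394.5 ctr [ 703.8 -115.3] sides [63.2 67.8] yaw [-52.3, -146.7]
stand [210.9 242.7] 992.0 ctr [428.1 213.4] sides [ 64.7 135.2] yaw [-53.8, -142.9]
plate [279.8 186.7] 339.5 ctr [591.2  22.9] sides [46. 74.] yaw [-55.9, -147.6]
base [302.5 164.9] 1791.5 ctr [659.2 -46.3] sides [273.8 108.6] yaw [-56.8, -151.2]
```

```bash
cat > plan.py <<'E'
import sys, json
from h import *
from scipy.spatial.transform import Rotation as Ro
# usage: plan.py "x,y,z,psi,n" ...   psi = world yaw of the jaws (deg)
o=manip.get_obs(); p=np.array(o["eef_pos"]); R=Ro.from_rotvec(o["eef_rot"]); M=R.as_matrix()
print("t",o["time_s"],"pos",np.round(p,1),"psi",round(np.degrees(np.arctan2(M[1,1],M[0,1])),2),"tilt",np.round(M[:2,2],4),"F",np.round(o["wrist_force"],1),"w",round(93*o["grip_width"],1),"j",np.round(o["joint_pos"],2))
for a in sys.argv[1:]:
    x,y,z,psi,n=map(float,a.split(",")); n=int(n); c,s=np.cos(np.radians(psi)),np.sin(np.radians(psi))
    yv=np.array([c,s,0]); zv=np.array([0,0,-1.]); Rt=Ro.from_matrix(np.c_[np.cross(yv,zv),yv,zv])
    w=(R.inv()*Rt).as_rotvec(); p0,R0=p,R
    for i in range(n):
        d=R.inv().apply((np.array([x,y,z])-p0)/n)/1000; r=np.degrees(w)/n
        print([round(float(v),4) for v in d],[round(float(v),2) for v in r])
        R=R*Ro.from_rotvec(w/n)
    p=np.array([x,y,z])
E
python3 plan.py 424,424,190,90,6 455,231,135,128,6
```

```text
t 0.1 pos [190.7 568.3 196. ] psi 71.45 tilt [-0.0007 -0.0016] F [-0.5 -0.3 -0.3] w 93.2 j [ 1.16  0.13  1.49 -0.    1.52 -0.09]
[-0.0445, -0.0104, 0.001] [-0.02, -0.0, -3.09]
[-0.0439, -0.0128, 0.001] [-0.02, -0.0, -3.09]
[-0.0431, -0.0152, 0.001] [-0.02, -0.0, -3.09]
[-0.0423, -0.0175, 0.001] [-0.02, -0.0, -3.09]
[-0.0413, -0.0197, 0.001] [-0.02, -0.0, -3.09]
[-0.0401, -0.0219, 0.001] [-0.02, -0.0, -3.09]
[-0.0052, -0.0322, 0.0092] [0.0, 0.0, -6.33]
[-0.0016, -0.0325, 0.0092] [0.0, 0.0, -6.33]
[0.002, -0.0325, 0.0092] [0.0, 0.0, -6.33]
[0.0056, -0.0321, 0.0092] [0.0, 0.0, -6.33]
[0.0091, -0.0313, 0.0092] [0.0, 0.0, -6.33]
[0.0125, -0.0301, 0.0092] [0.0, 0.0, -6.33]
```

Emit:
step_arm(deltas=[{"claw": 0.2, "x": -0.0445, "y": -0.0104, "z": 0.001, "az": -3.1}, {"claw": 0.2, "x": -0.0439, "y": -0.0128, "z": 0.001, "az": -3.1}, {"claw": 0.2, "x": -0.0431, "y": -0.0152, "z": 0.001, "az": -3.1}, {"claw": 0.2, "x": -0.0423, "y": -0.0175, "z": 0.001, "az": -3.1}, {"claw": 0.2, "x": -0.0413, "y": -0.0197, "z": 0.001, "az": -3.1}, {"claw": 0.2, "x": -0.0401, "y": -0.0219, "z": 0.001, "az": -3.1}, {"claw": 0.2, "x": -0.0052, "y": -0.0322, "z": 0.009, "az": -6.3}, {"claw": 0.2, "x": -0.0016, "y": -0.0325, "z": 0.009, "az": -6.3}, {"claw": 0.2, "x": 0.002, "y": -0.0325, "z": 0.009, "az": -6.3}, {"claw": 0.2, "x": 0.0056, "y": -0.0321, "z": 0.009, "az": -6.3}, {"claw": 0.2, "x": 0.0091, "y": -0.0313, "z": 0.009, "az": -6.3}, {"claw": 0.2, "x": 0.0125, "y": -0.0301, "z": 0.009, "az": -6.3}], grip_force=10)

```text
validation failed for argument at $.de...
```

```bash
python3 plan.py 455,232,105,128,3; python3 - <<'E'
from h import *
ims=[]
for n,(x,y) in (("top",(165,195)),("scene",(190,100))):
    im=manip.capture(n)[...,::-1]; cv2.imwrite(f"pics/{n}1.png",im); ims.append(cv2.resize(im[y:y+100,x:x+80],None,fx=5,fy=5,interpolation=cv2.INTER_CUBIC))
cv2.imwrite("pics/d1.png",np.hstack(ims))
E
```

```text
t 0.1 pos [190.7 568.3 196. ] psi 71.45 tilt [-0.0007 -0.0016] F [-0.5 -0.3 -0.3] w 93.2 j [ 1.16  0.13  1.49 -0.    1.52 -0.09]
[-0.1192, -0.0782, 0.0304] [-0.03, -0.02, -18.85]
[-0.0875, -0.1125, 0.0304] [-0.03, -0.02, -18.85]
[-0.0465, -0.1348, 0.0304] [-0.03, -0.02, -18.85]
```

View pics/d1.png

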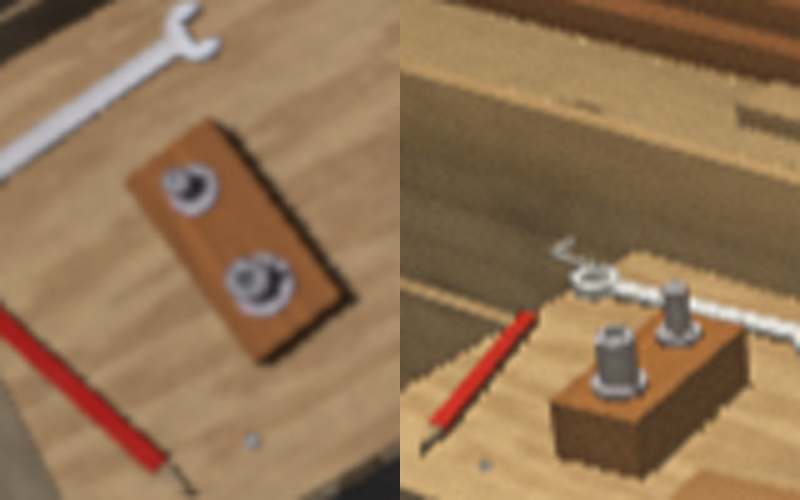

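The call was refused, so the arm has not moved and the picture shows the same scene as before. I'll send it again with every key in each row.

Emit:
step_arm(deltas=[{"claw": 0.2, "x": -0.0445, "y": -0.0104, "z": 0.001, "ax": 0, "ay": 0, "az": -3.1}, {"claw": 0.2, "x": -0.0439, "y": -0.0128, "z": 0.001, "ax": 0, "ay": 0, "az": -3.1}, {"claw": 0.2, "x": -0.0431, "y": -0.0152, "z": 0.001, "ax": 0, "ay": 0, "az": -3.1}, {"claw": 0.2, "x": -0.0423, "y": -0.0175, "z": 0.001, "ax": 0, "ay": 0, "az": -3.1}, {"claw": 0.2, "x": -0.0413, "y": -0.0197, "z": 0.001, "ax": 0, "ay": 0, "az": -3.1}, {"claw": 0.2, "x": -0.0401, "y": -0.0219, "z": 0.001, "ax": 0, "ay": 0, "az": -3.1}, {"claw": 0.2, "x": -0.0052, "y": -0.0322, "z": 0.009, "ax": 0, "ay": 0, "az": -6.3}, {"claw": 0.2, "x": -0.0016, "y": -0.0325, "z": 0.009, "ax": 0, "ay": 0, "az": -6.3}, {"claw": 0.2, "x": 0.002, "y": -0.0325, "z": 0.009, "ax": 0, "ay": 0, "az": -6.3}, {"claw": 0.2, "x": 0.0056, "y": -0.0321, "z": 0.009, "ax": 0, "ay": 0, "az": -6.3}, {"claw": 0.2, "x": 0.0091, "y": -0.0313, "z": 0.009, "ax": 0, "ay": 0, "az": -6.3}, {"claw": 0.2, "x": 0.0125, "y": -0.0301, "z": 0.009, "ax": 0, "ay": 0, "az": -6.3}], grip_force=10)

```text
time_s: 1.7
eef_pos: [466.4, 223.5, 132.4]
eef_rot: [1.071, -2.95, 0.002]
wrist_force: [1.0, 0.4, -0.3]
grip_width: 0.596
```

```bash
python3 plan.py 455,232,110,128,2; python3 - <<'E'
from h import *
ims=[]
for n,(x,y) in (("top",(165,195)),("scene",(190,100))):
    im=manip.capture(n)[...,::-1]; cv2.imwrite(f"pics/{n}1.png",im); ims.append(cv2.resize(im[y:y+100,x:x+80],None,fx=5,fy=5,interpolation=cv2.INTER_CUBIC))
cv2.imwrite("pics/d2.png",np.hstack(ims))
p=manip.get_obs()["eef_pos"]; print(proj("scene",p),proj("top",p))
E
```

```text
t 1.7 pos [466.4 223.5 132.4] psi 129.91 tilt [-0.0022 -0.0022] F [ 1.   0.4 -0.3] w 55.4 j [ 0.35 -0.05  1.79 -0.    1.4  -1.92]
[0.0016, 0.0069, 0.0112] [-0.01, -0.09, 0.95]
[0.0017, 0.0069, 0.0112] [-0.01, -0.09, 0.95]
[[247.68115054 141.3221661 ]] [[198.0294426  223.62761147]]
```

View pics/d2.png

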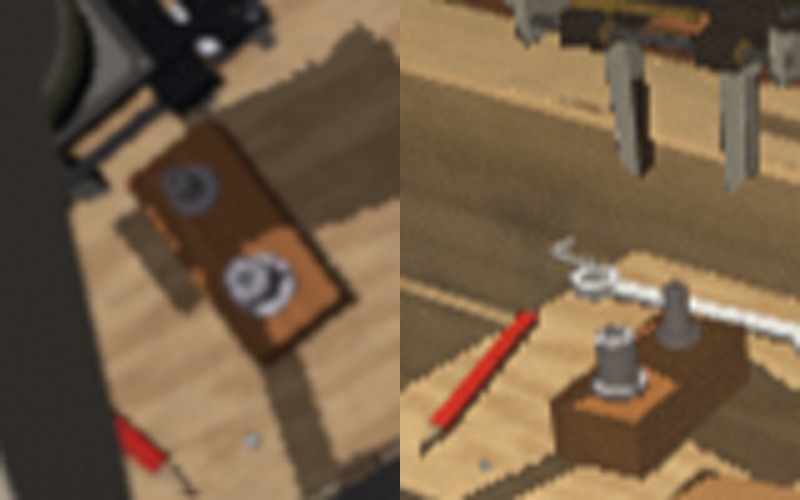

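The view is partly covered. The scene crop puts the fingertips at about (237,135) and (257,137), above the slim pin's top at (245,157). I'll move over the pin and go lower.

Emit:
step_arm(deltas=[{"claw": 0.2, "x": 0.0016, "y": 0.0069, "z": 0.015, "ax": 0, "ay": 0, "az": 1}, {"claw": 0.2, "x": 0.0017, "y": 0.0069, "z": 0.015, "ax": 0, "ay": 0, "az": 1}, {"claw": 0.2, "x": 0, "y": 0, "z": 0.005, "ax": 0, "ay": 0, "az": 0}])

```text
time_s: 2.17
eef_pos: [453.3, 232.6, 94.2]
eef_rot: [1.005, -2.971, 0.002]
wrist_force: [0.3, 0.2, 0.1]
grip_width: 0.6
```

```bash
python3 plan.py 455,232,95,128,1; python3 - <<'E'
from h import *
ims=[]
for n,(x,y) in (("top",(165,195)),("scene",(215,120))):
    im=manip.capture(n)[...,::-1]; cv2.imwrite(f"pics/{n}2.png",im); ims.append(cv2.resize(im[y:y+70,x:x+60],None,fx=6,fy=6,interpolation=cv2.INTER_CUBIC))
cv2.imwrite("pics/d3.png",np.hstack(ims))
p=manip.get_obs()["eef_pos"]; print(proj("scene",p),proj("top",p),proj("scene",[[455,232,78],[455,232,46]]))
E
```

```text
t 2.175 pos [453.3 232.6  94.2] psi 127.38 tilt [-0.0041 -0.0028] F [0.3 0.2 0.1] w 55.8 j [ 0.37 -0.04  1.85 -0.    1.33 -1.85]
[-0.0009, -0.0015, -0.0008] [0.02, -0.29, -0.62]
[[243.5474721 151.6816237]] [[198.31024454 230.5077282 ]] [[244.3668817  156.50261202]
 [245.1665958  165.66413157]]
```

View pics/d3.png

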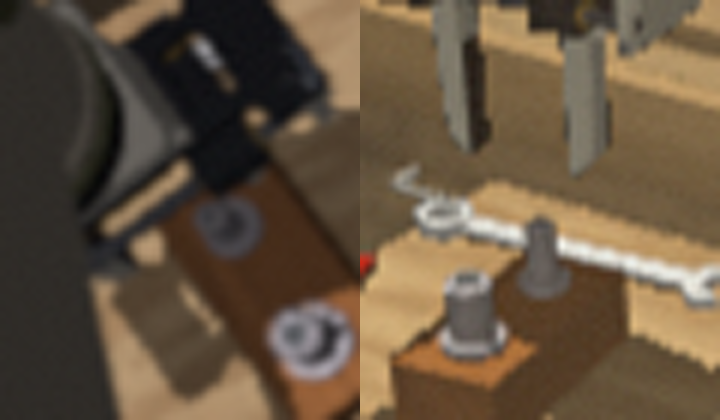

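The scene crop shows the fingers straddling the slim pin about 10 mm above its top, which is at (245,157). The pin sits about 2 to 4 mm towards +x from the TCP. I'll correct for that, go down and squeeze gently.

Emit:
step_arm(deltas=[{"claw": 0.2, "x": 0.002, "y": -0.003, "z": 0.014, "ax": 0, "ay": 0, "az": -0.6}, {"claw": 0.2, "x": 0, "y": 0, "z": 0.014, "ax": 0, "ay": -0.2, "az": 0}, {"claw": 0.2, "x": 0, "y": 0, "z": 0.013, "ax": 0, "ay": 0, "az": 0}, {"claw": -1, "x": 0, "y": 0, "z": 0, "ax": 0, "ay": 0, "az": 0}, {"claw": -1, "x": 0, "y": 0, "z": 0, "ax": 0, "ay": 0, "az": 0}, {"claw": -1, "x": 0, "y": 0, "z": 0, "ax": 0, "ay": 0, "az": 0}, {"claw": -1, "x": 0, "y": 0, "z": 0, "ax": 0, "ay": 0, "az": 0}], grip_force=5)

```text
time_s: 3.15
eef_pos: [455.0, 228.8, 51.9]
eef_rot: [-1.024, 2.969, -0.0]
wrist_force: [-1.0, 0.6, 0.3]
grip_width: 0.217
```

```bash
python3 plan.py 457,231.5,53,128,1
```

```text
t 3.15 pos [455.  228.8  51.9] psi 128.06 tilt [ 0.0007 -0.0001] F [-1.   0.6  0.3] w 20.2 j [ 0.37  0.01  1.89 -0.    1.24 -1.87]
[-0.0032, 0.0008, -0.0011] [-0.03, 0.03, 0.06]
```

Emit:
step_arm(deltas=[{"claw": -0.5, "x": -0.003, "y": 0, "z": 0, "ax": 0, "ay": 0, "az": 0}, {"claw": -1, "x": 0, "y": 0, "z": 0, "ax": 0, "ay": 0, "az": 0}, {"claw": -1, "x": 0, "y": 0, "z": 0, "ax": 0, "ay": 0, "az": 0}, {"claw": -1, "x": 0, "y": 0, "z": 0, "ax": 0, "ay": 0, "az": 0}], grip_force=5)

```text
time_s: 3.65
eef_pos: [457.9, 231.2, 52.6]
eef_rot: [-1.024, 2.968, -0.0]
wrist_force: [-0.3, -0.4, -0.3]
grip_width: 0.16
```

```bash
python3 plan.py 457,231.5,52,38,9
```

```text
t 3.65 pos [457.9 231.2  52.6] psi 128.07 tilt [0.0018 0.0006] F [-0.3 -0.4 -0.3] w 14.9 j [ 0.37  0.01  1.88 -0.    1.24 -1.87]
[0.0001, 0.0001, 0.0001] [0.01, 0.01, 10.01]
[0.0001, 0.0001, 0.0001] [0.01, 0.01, 10.01]
[0.0001, 0.0001, 0.0001] [0.01, 0.01, 10.01]
[0.0001, 0.0, 0.0001] [0.01, 0.01, 10.01]
[0.0001, 0.0, 0.0001] [0.01, 0.01, 10.01]
[0.0001, 0.0, 0.0001] [0.01, 0.01, 10.01]
[0.0001, -0.0, 0.0001] [0.01, 0.01, 10.01]
[0.0001, -0.0, 0.0001] [0.01, 0.01, 10.01]
[0.0001, -0.0, 0.0001] [0.01, 0.01, 10.01]
```

Emit:
step_arm(deltas=[{"claw": -0.15, "x": 0, "y": 0, "z": 0, "ax": 0, "ay": 0, "az": 0}, {"claw": -0.15, "x": 0, "y": 0, "z": 0, "ax": 0, "ay": 0, "az": 0}, {"claw": -0.15, "x": 0, "y": 0, "z": 0, "ax": 0, "ay": 0, "az": 10}, {"claw": -0.15, "x": 0, "y": 0, "z": 0, "ax": 0, "ay": 0, "az": 10}, {"claw": -0.15, "x": 0, "y": 0, "z": 0, "ax": 0, "ay": 0, "az": 10}, {"claw": -0.15, "x": 0, "y": 0, "z": 0, "ax": 0, "ay": 0, "az": 10}, {"claw": -0.15, "x": 0, "y": 0, "z": 0, "ax": 0, "ay": 0, "az": 10}, {"claw": -0.15, "x": 0, "y": 0, "z": 0, "ax": 0, "ay": 0, "az": 10}, {"claw": -0.15, "x": 0, "y": 0, "z": 0, "ax": 0, "ay": 0, "az": 10}, {"claw": -0.15, "x": 0, "y": 0, "z": 0, "ax": 0, "ay": 0, "az": 10}, {"claw": -0.15, "x": 0, "y": 0, "z": 0, "ax": 0, "ay": 0, "az": 10}], grip_force=10)

```text
time_s: 5.03
eef_pos: [458.1, 230.4, 52.5]
eef_rot: [1.446, 2.787, 0.001]
wrist_force: [-0.1, -0.1, -0.2]
grip_width: 0.429
```

```bash
python3 plan.py 457.9,231.2,51.5,38,1
```

```text
t 5.025 pos [458.1 230.4  52.5] psi 35.16 tilt [ 0.0022 -0.0005] F [-0.1 -0.1 -0.2] w 39.9 j [ 0.37  0.01  1.88 -0.    1.24 -0.25]
[0.0008, 0.0003, 0.001] [0.09, 0.1, -2.84]
```

Emit:
step_arm(deltas=[{"claw": -1, "x": 0.0008, "y": 0.0003, "z": 0.001, "ax": 0, "ay": 0, "az": -2.8}, {"claw": -1, "x": 0, "y": 0, "z": 0, "ax": 0, "ay": 0, "az": 0}, {"claw": -1, "x": 0, "y": 0, "z": 0, "ax": 0, "ay": 0, "az": 0}, {"claw": -1, "x": 0, "y": 0, "z": 0, "ax": 0, "ay": 0, "az": 0}, {"claw": -1, "x": 0, "y": 0, "z": 0, "ax": 0, "ay": 0, "az": 0}], grip_force=6)

```text
time_s: 5.65
eef_pos: [458.3, 231.1, 51.7]
eef_rot: [1.382, 2.818, 0.001]
wrist_force: [-0.0, -0.2, -0.7]
grip_width: 0.158
```

```bash
python3 plan.py 458,231.2,130,38,2 704,-116,130,38,8
```

```text
t 5.65 pos [458.3 231.1  51.7] psi 37.74 tilt [ 0.0029 -0.0004] F [-0.  -0.2 -0.7] w 14.7 j [ 0.37  0.02  1.88 -0.    1.24 -0.29]
[0.0, -0.0, -0.0392] [0.06, 0.06, -0.13]
[0.0001, -0.0001, -0.0392] [0.06, 0.06, -0.13]
[-0.0531, -0.0025, -0.0] [-0.0, -0.0, 0.0]
[-0.0531, -0.0025, -0.0] [-0.0, -0.0, 0.0]
[-0.0531, -0.0025, -0.0] [-0.0, -0.0, 0.0]
[-0.0531, -0.0025, -0.0] [-0.0, -0.0, 0.0]
[-0.0531, -0.0025, -0.0] [-0.0, -0.0, 0.0]
[-0.0531, -0.0025, -0.0] [-0.0, -0.0, 0.0]
[-0.0531, -0.0025, -0.0] [-0.0, -0.0, 0.0]
[-0.0531, -0.0025, -0.0] [-0.0, -0.0, 0.0]
```

Emit:
step_arm(deltas=[{"claw": -1, "x": 0, "y": 0, "z": 0, "ax": 0, "ay": 0, "az": 0}, {"claw": -1, "x": 0, "y": 0, "z": -0.03, "ax": 0, "ay": 0, "az": 0}, {"claw": -1, "x": 0, "y": 0, "z": -0.05, "ax": 0, "ay": 0, "az": 0}, {"claw": -1, "x": -0.04, "y": -0.002, "z": 0, "ax": 0, "ay": 0, "az": 0}, {"claw": -1, "x": -0.053, "y": -0.0025, "z": 0, "ax": 0, "ay": 0, "az": 0}, {"claw": -1, "x": -0.053, "y": -0.0025, "z": 0, "ax": 0, "ay": 0, "az": 0}, {"claw": -1, "x": -0.053, "y": -0.0025, "z": 0, "ax": 0, "ay": 0, "az": 0}, {"claw": -1, "x": -0.053, "y": -0.0025, "z": 0, "ax": 0, "ay": 0, "az": 0}, {"claw": -1, "x": -0.053, "y": -0.0025, "z": 0, "ax": 0, "ay": 0, "az": 0}, {"claw": -1, "x": -0.053, "y": -0.0025, "z": 0, "ax": 0, "ay": 0, "az": 0}, {"claw": -1, "x": -0.053, "y": -0.0025, "z": 0, "ax": 0, "ay": 0, "az": 0}], grip_force=30)

```text
time_s: 7.02
eef_pos: [698.7, -112.5, 132.9]
eef_rot: [-1.375, -2.825, 0.0]
wrist_force: [1.0, -0.1, -0.8]
grip_width: 0.144
```

```bash
python3 plan.py 704,-117,105,38,2
```

```text
t 7.025 pos [ 698.7 -112.5  132.9] psi 38.11 tilt [-0.0002 -0.0002] F [ 1.  -0.1 -0.8] w 13.4 j [-0.23  0.45  1.22 -0.    1.47 -0.9 ]
[-0.0034, 0.0007, 0.0139] [-0.01, 0.0, 0.05]
[-0.0034, 0.0007, 0.0139] [-0.01, 0.0, 0.05]
```

Emit:
step_arm(deltas=[{"claw": -1, "x": -0.0035, "y": 0.0005, "z": 0.013, "ax": 0, "ay": 0, "az": 0}, {"claw": -1, "x": -0.0035, "y": 0.0005, "z": 0.012, "ax": 0, "ay": 0, "az": 0}, {"claw": -1, "x": 0, "y": 0, "z": 0, "ax": 0, "ay": 0, "az": 0}])

```text
time_s: 7.4
eef_pos: [703.3, -120.3, 103.9]
eef_rot: [-1.378, -2.819, 0.002]
wrist_force: [0.5, -0.1, -0.9]
grip_width: 0.142
```

```bash
python3 plan.py 704,-117,106,38,1;  python3 - <<'E'
from h import *
ims=[]
for n,(x,y) in (("top",(295,115)),("scene",(345,150))):
    im=manip.capture(n)[...,::-1]; cv2.imwrite(f"pics/{n}3.png",im); ims.append(cv2.resize(im[y:y+60,x:x+60],None,fx=6,fy=6,interpolation=cv2.INTER_CUBIC))
cv2.imwrite("pics/d4.png",np.hstack(ims))
p=manip.get_obs()["eef_pos"]; print([np.round((proj("scene",p-[0,0,d])[0]-[345,150])*6) for d in (0,11.7,41.7)])
E
```

```text
t 7.4 pos [ 703.3 -120.3  103.9] psi 37.89 tilt [-0.0039  0.0004] F [ 0.5 -0.1 -0.9] w 13.2 j [-0.24  0.49  1.22 -0.    1.43 -0.9 ]
[0.0022, 0.0025, -0.0021] [-0.16, -0.16, -0.11]
[array([191., 186.]), array([190., 208.]), array([185., 264.])]
```

View pics/d4.png

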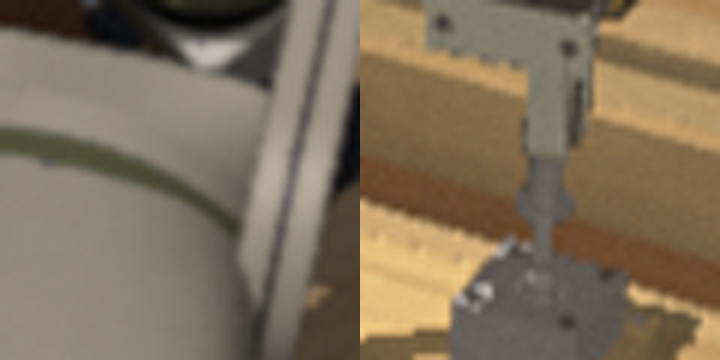

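The scene crop shows the pin upright in the jaws, its collar at (545,205) in the crop, hanging just above the bush at about (539,286). The top view is blocked by the arm. I'll correct the position and go down slowly while watching the force.

Emit:
step_arm(deltas=[{"claw": -1, "x": 0.0017, "y": 0.0032, "z": 0, "ax": -0.1, "ay": -0.1, "az": 0}, {"claw": -1, "x": 0, "y": 0, "z": 0.006, "ax": 0, "ay": 0, "az": 0}, {"claw": -1, "x": 0, "y": 0, "z": 0.006, "ax": 0, "ay": 0, "az": 0}, {"claw": -1, "x": 0, "y": 0, "z": 0, "ax": 0, "ay": 0, "az": 0}])

```text
time_s: 8.0
eef_pos: [706.3, -114.3, 95.3]
eef_rot: [1.373, 2.821, 0.001]
wrist_force: [0.0, 0.1, -1.7]
grip_width: 0.144
```

```bash
python3 plan.py 704.8,-117,85,38,1
```

```text
t 8.0 pos [ 706.3 -114.3   95.3] psi 38.08 tilt [ 0.0038 -0.0009] F [ 0.   0.1 -1.7] w 13.4 j [-0.23  0.5   1.23  0.    1.41 -0.9 ]
[-0.0011, -0.0029, 0.0103] [0.14, 0.17, 0.08]
```

Emit:
step_arm(deltas=[{"claw": -1, "x": -0.001, "y": -0.0025, "z": 0, "ax": 0, "ay": 0.1, "az": 0}, {"claw": -1, "x": 0, "y": 0, "z": 0, "ax": 0, "ay": 0, "az": 0}])

```text
time_s: 8.25
eef_pos: [704.9, -117.0, 95.3]
eef_rot: [1.374, 2.823, 0.003]
wrist_force: [-0.1, -0.8, -1.1]
grip_width: 0.141
```

```bash
python3 plan.py 704.8,-117,85,38,1; python3 - <<'E'
from h import *
for i in range(3):
    manip.capture("scene"); o=manip.get_obs(); print(np.round(o["eef_pos"],1),np.round(o["wrist_force"],1))
E
```

```text
t 8.25 pos [ 704.9 -117.    95.3] psi 38.08 tilt [0.0026 0.0005] F [-0.1 -0.8 -1.1] w 13.1 j [-0.24  0.49  1.24  0.    1.41 -0.9 ]
[0.0, -0.0001, 0.0103] [0.14, 0.07, 0.08]
[ 705.  -116.9   95.4] [-0.3  0.2 -0.5]
[ 705.  -116.8   95.4] [ 0.8  0.7 -1.4]
[ 705.  -116.7   95.4] [ 0.6 -1.2 -0.9]
```

Stable. Now I'll lower it in small steps.

Emit:
step_arm(deltas=[{"claw": -1, "x": 0, "y": 0, "z": 0.003, "ax": 0, "ay": 0, "az": 0}, {"claw": -1, "x": 0, "y": 0, "z": 0.003, "ax": 0, "ay": 0, "az": 0}, {"claw": -1, "x": 0, "y": 0, "z": 0.003, "ax": 0, "ay": 0, "az": 0}, {"claw": -1, "x": 0, "y": 0, "z": 0, "ax": 0, "ay": 0, "az": 0}])

```text
time_s: 8.9
eef_pos: [709.0, -118.7, 92.8]
eef_rot: [1.37, 2.813, 0.004]
wrist_force: [0.1, -0.3, -1.0]
grip_width: 0.145
```

```bash
python3 plan.py 704.8,-117,85,38,1; 
```

```text
t 8.9 pos [ 709.  -118.7   92.8] psi 38.07 tilt [ 0.0129 -0.0031] F [ 0.1 -0.3 -1. ] w 13.5 j [-0.24  0.5   1.24 -0.    1.39 -0.9 ]
[0.004, -0.0024, 0.0077] [0.47, 0.6, 0.06]
```

Emit:
step_arm(deltas=[{"claw": -1, "x": 0.004, "y": -0.0024, "z": 0, "ax": 0.5, "ay": 0.6, "az": 0}, {"claw": -1, "x": 0, "y": 0, "z": 0.008, "ax": 0, "ay": 0, "az": 0}])

```text
time_s: 9.15
eef_pos: [707.3, -118.0, 89.5]
eef_rot: [1.373, 2.819, 0.0]
wrist_force: [-1.8, -2.1, 8.6]
grip_width: 0.143
```

```bash
python3 plan.py 704.8,-117,80,38,1; 
```

```text
t 9.15 pos [ 707.3 -118.    89.5] psi 38.06 tilt [ 0.0058 -0.0025] F [-1.8 -2.1  8.6] w 13.3 j [-0.24  0.5   1.24 -0.    1.4  -0.9 ]
[0.0024, -0.0014, 0.0095] [0.17, 0.32, 0.06]
```

Emit:
step_arm(deltas=[{"claw": -1, "x": 0.0015, "y": -0.0025, "z": 0, "ax": 0.2, "ay": 0.3, "az": 0}, {"claw": -1, "x": 0, "y": 0, "z": 0, "ax": 0, "ay": 0, "az": 0}])

```text
time_s: 9.4
eef_pos: [703.7, -118.3, 88.7]
eef_rot: [-1.375, -2.823, 0.002]
wrist_force: [-1.1, -0.6, 0.6]
grip_width: 0.142
```

```bash
python3 plan.py 705,-118,80,38,1; 
```

```text
t 9.4 pos [ 703.7 -118.3   88.7] psi 38.06 tilt [-0.0021 -0.0001] F [-1.1 -0.6  0.6] w 13.2 j [-0.24  0.5   1.24 -0.    1.4  -0.9 ]
[-0.0006, 0.0012, 0.0087] [-0.1, -0.07, 0.06]
```

Force is gone with the nose below the mouth. Pressing on down.

Emit:
step_arm(deltas=[{"claw": -1, "x": 0, "y": 0.0005, "z": 0.008, "ax": -0.1, "ay": -0.1, "az": 0}, {"claw": -1, "x": 0, "y": 0, "z": 0.006, "ax": 0, "ay": 0, "az": 0}])

```text
time_s: 9.65
eef_pos: [703.5, -117.9, 73.1]
eef_rot: [-1.375, -2.824, 0.001]
wrist_force: [-0.0, -0.0, 0.1]
grip_width: 0.148
```

```bash
python3 plan.py 704,-118,70,38,1; 
```

```text
t 9.65 pos [ 703.5 -117.9   73.1] psi 38.06 tilt [-0.0008 -0.0003] F [-0.  -0.   0.1] w 13.7 j [-0.24  0.51  1.25 -0.    1.38 -0.9 ]
[-0.0004, 0.0003, 0.0031] [-0.05, -0.02, 0.06]
```

Emit:
step_arm(deltas=[{"claw": -1, "x": 0, "y": 0, "z": 0.006, "ax": 0, "ay": 0, "az": 0}, {"claw": -1, "x": 0, "y": 0, "z": 0.004, "ax": 0, "ay": 0, "az": 0}, {"claw": -1, "x": 0, "y": 0, "z": 0, "ax": 0, "ay": 0, "az": 0}])

```text
time_s: 10.02
eef_pos: [704.7, -118.5, 63.2]
eef_rot: [1.375, 2.822, -0.001]
wrist_force: [-1.3, -1.0, -0.6]
grip_width: 0.145
```

```bash
python3 plan.py 704,-118,60,38,1; 
```

```text
t 10.025 pos [ 704.7 -118.5   63.2] psi 38.05 tilt [ 0.0016 -0.0014] F [-1.3 -1.  -0.6] w 13.4 j [-0.24  0.52  1.26 -0.    1.36 -0.9 ]
[0.0008, -0.0002, 0.0032] [0.02, 0.12, 0.05]
```

Emit:
step_arm(deltas=[{"claw": -1, "x": 0.0005, "y": -0.0002, "z": 0.003, "ax": 0, "ay": 0.1, "az": 0}, {"claw": -1, "x": 0, "y": 0, "z": 0, "ax": 0, "ay": 0, "az": 0}])

```text
time_s: 10.28
eef_pos: [705.8, -118.9, 63.1]
eef_rot: [1.374, 2.82, 0.001]
wrist_force: [-1.3, -0.3, -1.4]
grip_width: 0.143
```

```bash
python3 plan.py 704,-118,60,38,1; 
```

```text
t 10.275 pos [ 705.8 -118.9   63.1] psi 38.05 tilt [ 0.0043 -0.0014] F [-1.3 -0.3 -1.4] w 13.3 j [-0.24  0.52  1.26 -0.    1.36 -0.9 ]
[0.0018, -0.0009, 0.0031] [0.15, 0.21, 0.05]
```

Emit:
step_arm(deltas=[{"claw": -1, "x": 0.001, "y": -0.0008, "z": 0.007, "ax": 0.1, "ay": 0.2, "az": 0}, {"claw": -1, "x": 0, "y": 0, "z": 0, "ax": 0, "ay": 0, "az": 0}])

```text
time_s: 10.52
eef_pos: [708.0, -119.0, 63.0]
eef_rot: [1.372, 2.817, 0.004]
wrist_force: [-0.5, -0.8, -2.1]
grip_width: 0.149
```

```bash
python3 plan.py 704,-118,60,38,1; 
```

```text
t 10.525 pos [ 708. -119.   63.] psi 38.06 tilt [ 0.0087 -0.001 ] F [-0.5 -0.8 -2.1] w 13.9 j [-0.24  0.52  1.26  0.    1.35 -0.9 ]
[0.0033, -0.0025, 0.003] [0.35, 0.35, 0.06]
```

Emit:
step_arm(deltas=[{"claw": -1, "x": 0.003, "y": -0.0025, "z": 0, "ax": 0.3, "ay": 0.3, "az": 0}, {"claw": 0.2, "x": 0, "y": 0, "z": 0, "ax": 0, "ay": 0, "az": 0}, {"claw": 0.2, "x": 0, "y": 0, "z": 0, "ax": 0, "ay": 0, "az": 0}, {"claw": 0.2, "x": 0, "y": 0, "z": 0, "ax": 0, "ay": 0, "az": 0}, {"claw": 0.2, "x": 0, "y": 0, "z": -0.02, "ax": 0, "ay": 0, "az": 0}, {"claw": 0.2, "x": 0, "y": 0, "z": -0.04, "ax": 0, "ay": 0, "az": 0}, {"claw": 0.2, "x": 0, "y": 0, "z": -0.04, "ax": 0, "ay": 0, "az": 0}])

```text
time_s: 11.4
eef_pos: [700.0, -116.6, 159.9]
eef_rot: [-1.37, -2.815, 0.002]
wrist_force: [0.1, 0.8, -0.4]
grip_width: 0.603
```

```bash
python3 plan.py 501,-403,150,42.7,8;  python3 - <<'E'
from h import *
n,(x,y)="scene",(345,150)
im=manip.capture(n)[...,::-1]; cv2.imwrite(f"pics/{n}4.png",im)
a=cv2.resize(im[y:y+60,x:x+60],None,fx=6,fy=6,interpolation=cv2.INTER_CUBIC)
cv2.imwrite("pics/d5.png",a)
print([np.round((proj("scene",q)[0]-[345,150])*6) for q in ([704,-118,52],[704,-118,90])])
E
```

```text
t 11.4 pos [ 700.  -116.6  159.9] psi 38.08 tilt [-0.0105  0.0035] F [ 0.1  0.8 -0.4] w 56.1 j [-0.24  0.46  1.17  0.    1.53 -0.9 ]
[-0.0129, -0.0417, 0.0014] [-0.04, -0.07, -0.58]
[-0.0124, -0.0418, 0.0014] [-0.04, -0.07, -0.58]
[-0.012, -0.0419, 0.0013] [-0.04, -0.07, -0.58]
[-0.0116, -0.042, 0.0013] [-0.04, -0.07, -0.58]
[-0.0112, -0.0421, 0.0013] [-0.04, -0.07, -0.58]
[-0.0107, -0.0423, 0.0013] [-0.04, -0.07, -0.58]
[-0.0103, -0.0424, 0.0013] [-0.04, -0.07, -0.58]
[-0.0099, -0.0425, 0.0013] [-0.04, -0.07, -0.58]
[array([181., 284.]), array([186., 213.])]
```

View pics/d5.png

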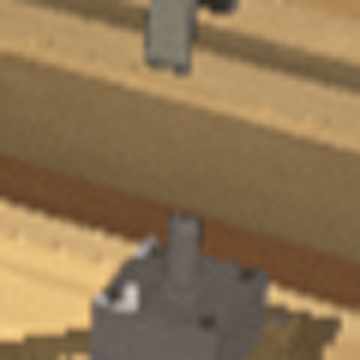

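The pin stands home in the bush in the crop: its top is at (183,218) and the calibration predicts (186,213). The gripper is clear of it. Next is the lever.

Emit:
step_arm(deltas=[{"claw": 0.2, "x": -0.0129, "y": -0.0417, "z": 0.002, "ax": 0, "ay": 0, "az": -0.6}, {"claw": 0.2, "x": -0.0124, "y": -0.0418, "z": 0.004, "ax": 0, "ay": 0, "az": -0.6}, {"claw": 0.2, "x": -0.012, "y": -0.0419, "z": 0.006, "ax": 0, "ay": 0, "az": -0.6}, {"claw": 0.2, "x": -0.0116, "y": -0.042, "z": 0.008, "ax": 0, "ay": 0, "az": -0.6}, {"claw": 0.2, "x": -0.0112, "y": -0.0421, "z": 0.01, "ax": 0, "ay": 0, "az": -0.6}, {"claw": 0.2, "x": -0.0107, "y": -0.0423, "z": 0.01, "ax": 0, "ay": -0.3, "az": -0.6}, {"claw": 0.2, "x": -0.0103, "y": -0.0424, "z": 0.01, "ax": 0, "ay": -0.3, "az": -0.6}, {"claw": 0.2, "x": -0.0099, "y": -0.0425, "z": 0.01, "ax": 0, "ay": 0, "az": -0.6}], grip_force=10)

```text
time_s: 12.45
eef_pos: [508.6, -413.4, 124.4]
eef_rot: [1.23, 2.856, -0.008]
wrist_force: [0.1, 0.4, 0.0]
grip_width: 0.6
```

```bash
python3 plan.py 501,-403.4,60,42.8,2
```

```text
t 12.45 pos [ 508.6 -413.4  124.4] psi 43.4 tilt [ 0.0273 -0.0171] F [0.1 0.4 0. ] w 55.8 j [-0.76  0.29  1.44  0.01  1.38 -1.52]
[0.0072, 0.0004, 0.032] [0.24, 0.89, 0.29]
[0.0067, 0.0005, 0.0321] [0.24, 0.89, 0.29]
```

Emit:
step_arm(deltas=[{"claw": 0.2, "x": 0.005, "y": 0.0004, "z": 0.032, "ax": 0.2, "ay": 0.9, "az": 0.3}, {"claw": 0.2, "x": 0.005, "y": 0.0005, "z": 0.032, "ax": 0.2, "ay": 0.9, "az": 0.3}, {"claw": 0.2, "x": 0, "y": 0, "z": 0, "ax": 0, "ay": 0, "az": 0}])

```text
time_s: 12.82
eef_pos: [502.4, -409.1, 60.5]
eef_rot: [1.265, 2.874, 0.001]
wrist_force: [0.6, 1.1, 1.2]
grip_width: 0.602
```

```bash
python3 plan.py 501,-403.4,30,42.8,1; python3 - <<'E'
from h import *
ims=[]
for n,(x,y) in (("top",(390,175)),("scene",(300,245))):
    im=manip.capture(n)[...,::-1]; cv2.imwrite(f"pics/{n}5.png",im); ims.append(cv2.resize(im[y:y+90,x:x+100],None,fx=4,fy=4,interpolation=cv2.INTER_CUBIC))
cv2.imwrite("pics/d6.png",np.hstack(ims))
p=manip.get_obs()["eef_pos"]; print((proj("scene",p)-[300,245])*4+[400,0],(proj("top",p)-[390,175])*4)
q=[501,-403.4,32.5]; print((proj("scene",q)-[300,245])*4+[400,0],(proj("top",q)-[390,175])*4)
E
```

```text
t 12.825 pos [ 502.4 -409.1   60.5] psi 42.48 tilt [ 0.0015 -0.0001] F [0.6 1.1 1.2] w 55.9 j [-0.76  0.35  1.48  0.    1.3  -1.5 ]
[0.0052, 0.0028, 0.0305] [0.06, 0.06, -0.32]
[[694.69022098 140.81407391]] [[174.74793255 136.78888993]]
[[678.54065593 178.25876426]] [[151.81783239 150.62511052]]
```

View pics/d6.png

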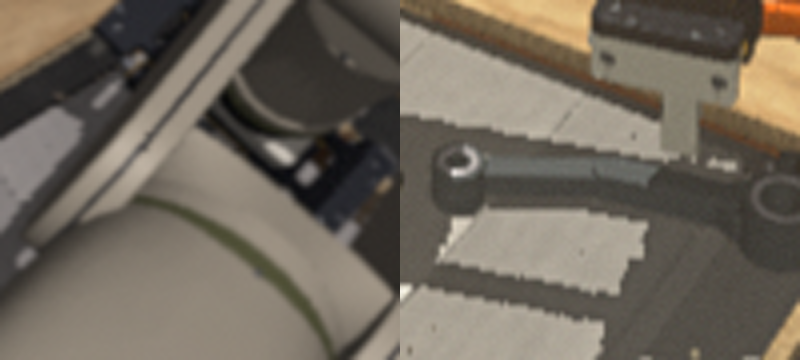

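The scene crop shows the fingers above the straight arm of the lever. The balance point projects to (678,178) in the crop, between hub (775,197) and eye (460,160), and agrees with my estimate. Going down.

Emit:
step_arm(deltas=[{"claw": 0.2, "x": 0.0052, "y": 0.0028, "z": 0.02, "ax": 0, "ay": 0, "az": -0.3}, {"claw": 0.2, "x": 0, "y": 0, "z": 0.015, "ax": 0, "ay": 0, "az": 0}, {"claw": 0.2, "x": 0, "y": 0, "z": 0, "ax": 0, "ay": 0, "az": 0}])

```text
time_s: 13.3
eef_pos: [505.4, -405.1, 30.0]
eef_rot: [1.25, 2.87, -0.005]
wrist_force: [-0.2, 0.3, -0.2]
grip_width: 0.601
```

```bash
python3 plan.py 501,-403.4,8,42.8,1
```

```text
t 13.3 pos [ 505.4 -405.1   30. ] psi 42.94 tilt [ 0.0094 -0.0072] F [-0.2  0.3 -0.2] w 55.9 j [-0.76  0.37  1.52  0.    1.24 -1.51]
[0.0045, -0.0021, 0.0219] [0.11, 0.67, 0.14]
```

Emit:
step_arm(deltas=[{"claw": 0.2, "x": 0.0045, "y": -0.002, "z": 0.021, "ax": 0.1, "ay": 0.7, "az": 0.1}, {"claw": 0.2, "x": 0, "y": 0, "z": 0, "ax": 0, "ay": 0, "az": 0}])

```text
time_s: 13.55
eef_pos: [500.6, -403.1, 7.4]
eef_rot: [-1.256, -2.878, -0.001]
wrist_force: [-0.4, 0.8, -1.0]
grip_width: 0.602
```

```bash
python3 plan.py 501,-403.4,7,42.8,1
```

```text
t 13.55 pos [ 500.6 -403.1    7.4] psi 42.84 tilt [-0.0011  0.0013] F [-0.4  0.8 -1. ] w 56.0 j [-0.76  0.4   1.53  0.    1.22 -1.51]
[-0.0005, 0.0, 0.0004] [0.0, -0.1, 0.04]
```

Spot on. I'll close gently, then tighten.

Emit:
step_arm(deltas=[{"claw": -1, "x": 0, "y": 0, "z": 0, "ax": 0, "ay": 0, "az": 0}, {"claw": -1, "x": 0, "y": 0, "z": 0, "ax": 0, "ay": 0, "az": 0}, {"claw": -1, "x": 0, "y": 0, "z": 0, "ax": 0, "ay": 0, "az": 0}, {"claw": -1, "x": 0, "y": 0, "z": 0, "ax": 0, "ay": 0, "az": 0}, {"claw": -1, "x": 0, "y": 0, "z": 0, "ax": 0, "ay": 0, "az": 0}, {"claw": -1, "x": 0, "y": 0, "z": 0, "ax": 0, "ay": 0, "az": 0}], grip_force=10)

```text
time_s: 14.3
eef_pos: [501.5, -404.0, 8.7]
eef_rot: [1.257, 2.878, 0.0]
wrist_force: [0.4, 0.2, -0.2]
grip_width: 0.188
```

Emit:
step_arm(deltas=[{"claw": -1, "x": 0, "y": 0, "z": 0, "ax": 0, "ay": 0, "az": 0}, {"claw": -1, "x": 0, "y": 0, "z": 0, "ax": 0, "ay": 0, "az": 0}], grip_force=55)

```text
time_s: 14.55
eef_pos: [501.5, -404.0, 8.7]
eef_rot: [1.257, 2.878, -0.0]
wrist_force: [0.3, 1.2, -0.5]
grip_width: 0.172
```

```bash
python3 plan.py 501,-403.4,140,42.8,4
```

```text
t 14.55 pos [ 501.5 -404.     8.7] psi 42.83 tilt [ 0.0008 -0.0003] F [ 0.3  1.2 -0.5] w 16.0 j [-0.76  0.4   1.52  0.    1.22 -1.51]
[0.0002, 0.0, -0.0328] [0.0, 0.01, 0.01]
[0.0002, 0.0, -0.0328] [0.0, 0.01, 0.01]
[0.0002, 0.0, -0.0328] [0.0, 0.01, 0.01]
[0.0002, 0.0, -0.0328] [0.0, 0.01, 0.01]
```

Emit:
step_arm(deltas=[{"claw": -1, "x": 0, "y": 0, "z": -0.015, "ax": 0, "ay": 0, "az": 0}, {"claw": -1, "x": 0, "y": 0, "z": -0.03, "ax": 0, "ay": 0, "az": 0}, {"claw": -1, "x": 0, "y": 0, "z": -0.035, "ax": 0, "ay": 0, "az": 0}, {"claw": -1, "x": 0, "y": 0, "z": -0.035, "ax": 0, "ay": 0, "az": 0}, {"claw": -1, "x": 0, "y": 0, "z": -0.03, "ax": 0, "ay": 0, "az": 0}, {"claw": -1, "x": 0, "y": 0, "z": 0, "ax": 0, "ay": 0, "az": 0}, {"claw": -1, "x": 0, "y": 0, "z": 0, "ax": 0, "ay": 0, "az": 0}])

```text
time_s: 15.42
eef_pos: [497.4, -400.7, 154.6]
eef_rot: [-1.253, -2.869, -0.006]
wrist_force: [-0.5, 0.1, -7.0]
grip_width: 0.169
```

```bash
python3 plan.py 672.5,-71.5,150,33.8,9; python3 - <<'E'
from h import *
o=manip.get_obs(); print(np.round(o["wrist_force"],1),np.round(o["ft_torque"],2))
# fixture yaw re-estimate: post from both views after bush bias
for uv,n in (((280.0,186.2),"top"),((315.1,183.6),"scene")):
    P=plane(n,[uv],58)[0]; d=P[:2]-[703.7,-118]; print(n,np.round(P,1),np.linalg.norm(d),np.degrees(np.arctan2(d[1],d[0]))-7.68)
E
```

```text
t 15.425 pos [ 497.4 -400.7  154.6] psi 42.82 tilt [-0.0085  0.0078] F [-0.5  0.1 -7. ] w 15.7 j [-0.76  0.27  1.41 -0.    1.48 -1.51]
[0.0136, 0.0391, 0.0006] [-0.01, -0.07, 1.0]
[0.0143, 0.0389, 0.0006] [-0.01, -0.07, 1.0]
[0.015, 0.0386, 0.0006] [-0.01, -0.07, 1.0]
[0.0156, 0.0384, 0.0006] [-0.01, -0.07, 1.0]
[0.0163, 0.0381, 0.0006] [-0.01, -0.07, 1.0]
[0.017, 0.0378, 0.0006] [-0.01, -0.07, 1.0]
[0.0176, 0.0375, 0.0006] [-0.01, -0.07, 1.0]
[0.0183, 0.0372, 0.0005] [-0.01, -0.07, 1.0]
[0.0189, 0.0368, 0.0005] [-0.01, -0.07, 1.0]
[-0.5  0.1 -7. ] [-0.05  0.03  0.04]
top [581.8  18.   58. ] 182.68816612828638 124.1887811846282
scene [586.8  16.5  58. ] 178.22713020313972 123.30115506968417
```

Emit:
step_arm(deltas=[{"claw": -1, "x": 0.01, "y": 0.025, "z": 0, "ax": 0, "ay": -0.1, "az": 1}, {"claw": -1, "x": 0.0143, "y": 0.0389, "z": 0, "ax": 0, "ay": -0.1, "az": 1}, {"claw": -1, "x": 0.015, "y": 0.0386, "z": 0, "ax": 0, "ay": -0.1, "az": 1}, {"claw": -1, "x": 0.0156, "y": 0.0384, "z": 0, "ax": 0, "ay": -0.1, "az": 1}, {"claw": -1, "x": 0.0163, "y": 0.0381, "z": 0, "ax": 0, "ay": -0.1, "az": 1}, {"claw": -1, "x": 0.017, "y": 0.0378, "z": 0, "ax": 0, "ay": -0.1, "az": 1}, {"claw": -1, "x": 0.0176, "y": 0.0375, "z": 0, "ax": 0, "ay": 0, "az": 1}, {"claw": -1, "x": 0.0183, "y": 0.0372, "z": 0, "ax": 0, "ay": 0, "az": 1}, {"claw": -1, "x": 0.016, "y": 0.031, "z": 0, "ax": 0, "ay": 0, "az": 1}, {"claw": -1, "x": 0.01, "y": 0.02, "z": 0, "ax": 0, "ay": 0, "az": 0}, {"claw": -1, "x": 0, "y": 0, "z": 0, "ax": 0, "ay": 0, "az": 0}])

```text
time_s: 16.8
eef_pos: [665.2, -56.0, 127.1]
eef_rot: [-1.471, -2.732, 0.009]
wrist_force: [-0.0, -0.6, -6.4]
grip_width: 0.169
```

```bash
python3 plan.py 672.5,-71.5,119,33.8,2
```

```text
t 16.8 pos [665.2 -56.  127.1] psi 33.42 tilt [-0.0366  0.013 ] F [-0.  -0.6 -6.4] w 15.7 j [-0.16  0.39  1.31  0.01  1.48 -0.75]
[-0.0086, -0.0011, 0.0038] [-0.67, -0.89, -0.2]
[-0.0085, -0.0012, 0.0039] [-0.67, -0.89, -0.2]
```

Emit:
step_arm(deltas=[{"claw": -1, "x": -0.0085, "y": -0.0011, "z": 0.002, "ax": -0.7, "ay": -0.9, "az": -0.2}, {"claw": -1, "x": -0.0085, "y": -0.0012, "z": 0.003, "ax": -0.7, "ay": -0.9, "az": -0.2}, {"claw": -1, "x": 0, "y": 0, "z": 0, "ax": 0, "ay": 0, "az": 0}])

```text
time_s: 17.18
eef_pos: [671.3, -75.6, 119.7]
eef_rot: [1.481, 2.769, -0.001]
wrist_force: [-0.5, 0.3, -5.5]
grip_width: 0.168
```

```bash
python3 plan.py 672.5,-71.5,116,33.8,1
```

```text
t 17.175 pos [671.3 -75.6 119.7] psi 33.7 tilt [ 0.0009 -0.0016] F [-0.5  0.3 -5.5] w 15.6 j [-0.19  0.37  1.35 -0.    1.42 -0.78]
[0.0027, 0.0033, 0.0036] [-0.01, 0.1, -0.1]
```

Emit:
step_arm(deltas=[{"claw": -1, "x": 0.0025, "y": 0.003, "z": 0.003, "ax": 0, "ay": 0.1, "az": -0.1}, {"claw": -1, "x": 0, "y": 0, "z": 0, "ax": 0, "ay": 0, "az": 0}, {"claw": -1, "x": 0, "y": 0, "z": 0, "ax": 0, "ay": 0, "az": 0}])

```text
time_s: 17.55
eef_pos: [672.3, -72.6, 117.0]
eef_rot: [1.482, 2.77, 0.0]
wrist_force: [0.2, -0.0, -6.1]
grip_width: 0.166
```

```bash
python3 plan.py 672.5,-71.5,116,33.8,1; python3 - <<'E'
from h import *
ims=[]
for n,(x,y) in (("top",(262,125)),("scene",(295,130))):
    im=manip.capture(n)[...,::-1]; cv2.imwrite(f"pics/{n}6.png",im); ims.append(cv2.resize(im[y:y+100,x:x+100],None,fx=4,fy=4,interpolation=cv2.INTER_CUBIC))
cv2.imwrite("pics/d7.png",np.hstack(ims))
p=np.array(manip.get_obs()["eef_pos"]); th=np.radians(123.8); c,s=np.cos(th),np.sin(th); Rz=np.array([[c,-s],[s,c]])
for nm,q,h in (("hubtop",[-56,0],34),("eyetop",[122,24],28)):
    X=np.r_[p[:2]+Rz@q,p[2]-5.2+h]; print(nm,np.round((proj("scene",X)[0]-[295,130])*4+[400,0]),np.round((proj("top",X)[0]-[262,125])*4))
o=manip.get_obs(); print(np.round(o["qvel"],3))
E
```

```text
t 17.55 pos [672.3 -72.6 117. ] psi 33.71 tilt [0.0005 0.0001] F [ 0.2 -0.  -6.1] w 15.4 j [-0.18  0.38  1.34  0.    1.42 -0.77]
[0.0008, 0.0008, 0.001] [0.02, 0.01, -0.09]
hubtop [730. 151.] [263.  32.]
eyetop [478. 115.] [ 63. 208.]
[ 0.001  0.001 -0.    -0.    -0.002  0.001]
```

View pics/d7.png

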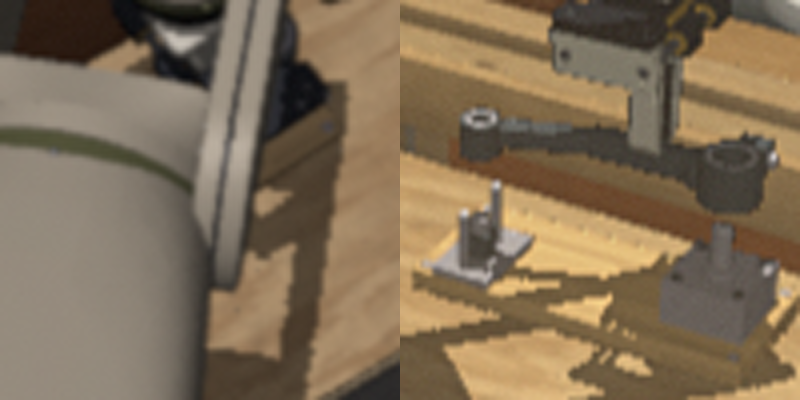

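The scene crop shows the lever hanging level with its hub top at (731,160), over the pin top at (722,228), and its eye at (480,117), over the post at (480,214). I'll compare these numerically in the same camera.

```bash
python3 - <<'E'
from h import *
f=lambda u,v:((u-400+.5)/4-.5+295,(v+.5)/4-.5+130)
z=np.array(manip.get_obs()["eef_pos"])[2]-5.2
hub=plane("scene",[f(731,160)],z+34)[0][:2]; eye=plane("scene",[f(480,117)],z+28)[0][:2]
pin=plane("scene",[f(722,229)],90)[0][:2]; post=plane("scene",[(315.1,183.6)],58)[0][:2]
pp=plane("scene",[((183.5)/6-.5+345,218.5/6-.5+150)],90)[0][:2]
print("hub",hub,"pin",pin,pp,"eye",eye,"post",post)
print("d hub",hub-pin,hub-pp,"d eye",eye-post)
for a,b in((hub,eye),(pin,post)): d=b-a; print(np.hypot(*d),np.degrees(np.arctan2(d[1],d[0]))-7.68)
E
```

```text
hub [ 697.90017681 -126.99879503] pin [ 697.90589164 -122.60060021] [ 700.61439899 -118.32696139] eye [584.31257344  14.36110663] post [586.81672941  16.54817352]
d hub [-0.00571483 -4.39819482] [-2.71422218 -8.67183364] d eye [-2.50415597 -2.18706689]
181.34157117814308 121.10308961382952
178.05387722558916 120.92205099185324
```

```bash
python3 - <<'E'
from h import *
im=cv2.imread("pics/scene6.png"); 
for c in (376,378,314,315): print(c,[tuple(int(v) for v in im[r,c])[::2] for r in range(150 if c<350 else 160,176 if c<350 else 190)])
p=np.array(manip.get_obs()["eef_pos"]); th=np.radians(123.7); c,s=np.cos(th),np.sin(th); Rz=np.array([[c,-s],[s,c]])
for nm,q,h,r in (("hub",[-56,0],34,23),("eye",[122,24],28,15.5)):
    a=np.linspace(0,2*np.pi,180); ctr=p[:2]+Rz@q
    for zz in (0,h):
        X=np.c_[ctr[0]+r*np.cos(a),ctr[1]+r*np.sin(a),np.full(180,p[2]-5.2+zz)]; uv=proj("scene",X); print(nm,zz,np.round([uv.min(0),uv.max(0)],1).tolist())
E
```

```text
376 [(106, 183), (110, 186), (108, 187), (107, 188), (82, 148), (60, 73), (75, 84), (55, 68), (58, 69), (54, 64), (55, 66), (56, 70), (62, 73), (56, 68), (58, 71), (54, 66), (55, 68), (58, 70), (59, 69), (54, 68), (53, 69), (56, 69), (56, 69), (61, 95), (63, 115), (55, 94), (77, 89), (99, 110), (100, 113), (93, 106)]
378 [(104, 182), (106, 183), (111, 188), (112, 194), (88, 155), (67, 82), (75, 84), (57, 70), (57, 69), (57, 69), (56, 66), (61, 74), (71, 85), (62, 72), (53, 67), (58, 71), (59, 69), (56, 69), (58, 69), (55, 67), (57, 71), (58, 71), (56, 69), (61, 95), (67, 118), (56, 110), (51, 92), (53, 78), (65, 83), (50, 75)]
314 [(68, 129), (72, 129), (68, 126), (69, 126), (67, 125), (62, 121), (61, 103), (110, 120), (124, 133), (60, 71), (126, 135), (153, 162), (82, 92), (47, 64), (57, 70), (56, 71), (55, 72), (59, 73), (55, 68), (55, 68), (55, 94), (46, 107), (46, 104), (62, 124), (90, 167), (102, 186)]
315 [(72, 131), (67, 124), (68, 125), (67, 124), (67, 122), (64, 124), (65, 105), (112, 118), (123, 129), (60, 73), (119, 132), (145, 158), (79, 90), (55, 69), (61, 75), (58, 72), (55, 71), (58, 72), (55, 69), (58, 72), (54, 89), (49, 110), (45, 107), (46, 108), (77, 149), (103, 191)]
hub 0 [[368.1, 174.7], [385.2, 183.3]]
hub 34 [[368.8, 163.8], [386.1, 172.1]]
eye 0 [[309.0, 164.8], [320.1, 170.2]]
eye 28 [[308.9, 156.1], [320.1, 161.3]]
```

The hub's edges in the picture are at rows 164 and 182.5, against 163.8 and 183.3 predicted. The eye's are at 156.5 and 169.6, against 156.1 and 170.2. So the lever is level and within about 2 mm of its place, with about 22 mm of air above the pin. I'll hand it in.

```bash
python3 plan.py; python3 -c "
from bench import manip
print(manip.job_done())"; python3 plan.py
```

```text
t 17.65 pos [672.3 -72.6 117. ] psi 33.72 tilt [0.0003 0.0001] F [ 0.   0.3 -5.8] w 15.9 j [-0.18  0.38  1.34  0.    1.42 -0.77]
the job is handed in; nothing more can be done
None
the job is handed in; nothing more can be done
```

I put the slim pin in the bush, let go of it, and handed the job in at 17.65 s with the lever held level over the fixture. No verdict is reported, so the figures below are my own checks.

**Pin:**
- To centre it in the jaws, I squeezed it in the stand from two directions at right angles.
- Going into the bush, it touched the lead-in chamfer with about 9 N. After a sideways correction it slid in without force.
- It stopped about 0.7 mm from the height I expected with the collar seated, and pressing further did not lower it.
- While I pressed, the tool drifted about 4 mm sideways with the pin in the jaws; I moved back before opening. The picture taken after release shows the pin standing in the bush. I did not measure its tilt or the collar's seat separately.

**Lever:**
- At hand-in, the tool tilt was under 0.001 rad, the arm was still, and the wrist force was 5.8 N, which is about the lever's weight.
- By my estimate, the bore is about 1 to 2 mm off the pin axis, and the underside is about 22 mm above the pin.

**Check that disagreed:** my first reading of the lever by eye in the side view put the hub 4 to 9 mm off. The lever's edges at the hub and eye in the same picture then matched the predicted places within 1 pixel (about 2.6 mm), so I trusted those and moved nothing. The top camera was blocked by the arm, so it could not confirm this.

**Other points:** I never moved the thicker pin, sanding block or clamp on purpose, but took no final picture of them. The first move call was refused because its rows lacked some values; it moved nothing. I viewed 11 pictures, one over the budget.

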